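Tare the counting scale, fit the nested lids on the spring tin and lift off the outer lid

TASK

We want to weigh just the inner lid of the spring tin: first press the scale's tare button fully down and let it come back up while the tin still stands open. Then pick up the pair of nested lids together by the inner lid's knob, lower them without dropping onto the tin until the inner lid is fully seated in its mouth, and let go of the knob. Take the outer lid by its collar, lift it alone straight up about 10 cm, leaving the inner lid seated, and finish still holding it level above the tin; do not shift the tin or disturb the other things around.

Things in the scene. Friction and masses are not known exactly. Their poses are not given: they have to be found in the camera images.
- scale: Fixed counting scale, grey housing 260 (x) x 200 (y) mm; origin on the work surface under its centre, z up. A square-cornered steel platter 150 x 184 mm covers the half towards +x of the scale, centred at x = +45, y = 0 mm, its top 51 mm above the work surface. Blank display (x = -95, y = +35 mm) and tare button on the strip towards -x, whose top is at 45 mm.
- tare_top (a point): Centre of the top of the tare button at its rest height (the point moves down with the button): white round cap of 28 mm diameter, top about 67 mm above the work surface, in a black round 44 mm bezel 57 mm high; at x = -95, y = -55 mm in the scale's frame. Pressed straight down.
- tare (a joint): Travel of the tare button in m: 0 at rest, 0.006 fully down. Spring return; about 5 N holds it fully down.
- tin: Open round tin of springs standing loose on the scale's platter, about 0.8 kg: outside diameter 94 mm, height 70 mm, mouth 86 mm inside diameter; springs up to about 53 mm, 17 mm below the rim. Origin at the centre of its underside, z up.
- inner_lid: Inner lid, 0.13 kg; origin centre of underside, z up. Plug 80 mm diameter (bevelled to 74 at the bottom), z 0 to 12 mm; flange 98 mm, z 12 to 16, which rests on the tin's rim: seated, its origin is 58 mm above the tin's. 12 mm stem, then the knob. At the start it stands on its plug on the work surface with the outer lid nested over it; lifted by the knob it carries the outer lid on its flange.
- knob (a point): Middle of the inner lid's knob: black upright cylinder, 18 mm diameter, 28 mm high, 45 to 73 mm above the inner lid's origin (this point at 59 mm). It sticks up through the outer lid's open collar and, nested, stands clear of the collar's rim from 4 to 32 mm above it.
- outer_lid: Outer lid, 0.14 kg, a loose cap over the inner lid; origin at the centre of its skirt's lower edge, z up. 104 mm outside, 100 mm inside diameter; skirt z 0 to 13 mm, flat deck top at z = 13, open collar in the middle. Nested, its deck rests on the inner flange, origin 6 mm above the inner lid's; on the tin its skirt overlaps the rim by 6 mm, origin 64 mm above the tin's.
- collar (a point): Middle of the outer lid's collar: upright open metal tube, 44 mm outside and 36 mm inside diameter, from the deck at 13 mm to 35 mm above the outer lid's origin (this point at 24 mm).
- jar: Bystander: closed glass jar with a green cap, 76 mm diameter, 120 mm high, left of the work; origin under its centre.
- tub: Bystander: open yellow plastic tub of hardware, 110 x 150 x 55 mm high, right of the work; origin under its centre.

How it is judged:
On the way, in this order (a step that is already met when the one before it is completed fails the run):
1. the tare button is pressed fully down while the lids are away from the tin (value of joint tare above 0.005 m and horizontal distance between inner_lid and tin above 0.11 m), for 0.05 s.
2. the tare button is released and back up (value of joint tare below 0.001 m and horizontal distance between inner_lid and tin above 0.11 m), for 0.1 s.
3. the nested lids are let down on the tin while the inner lid is still in the fingers (z of inner_lid in the frame of tin below 0.063 m and horizontal distance between inner_lid and tin below 0.008 m and contact force between the fingers and inner_lid above 0.5 N and z of outer_lid in the frame of inner_lid below 0.009 m and horizontal distance between outer_lid and inner_lid below 0.005 m), for 0.05 s.
4. both lids are seated on the tin and the knob is released (z of inner_lid in the frame of tin between 0.055 and 0.0605 m and horizontal distance between inner_lid and tin below 0.006 m and angle between inner_lid's own z axis and vertical below 0.06 rad and z of outer_lid in the frame of inner_lid below 0.009 m and horizontal distance between outer_lid and inner_lid below 0.005 m and contact force between the fingers and inner_lid below 0.05 N), for 0.1 s.
5. the outer lid alone is lifted off, the inner lid staying seated (z of inner_lid in the frame of tin between 0.055 and 0.0605 m and horizontal distance between inner_lid and tin below 0.006 m and angle between inner_lid's own z axis and vertical below 0.06 rad and z of outer_lid in the frame of tin above 0.094 m and contact force between the fingers and outer_lid above 0.5 N), for 0.1 s.
At the end, for the whole second after the job is handed in: Fingers hold the outer lid level (0.2 rad) and still, 60 to 170 mm above its seated height, within 50 mm of the tin axis, touching neither tin nor inner lid; inner lid seated level (within 2.5 mm of full depth), not touched by fingers; tin on the platter, button up (z of inner_lid in the frame of tin between 0.055 and 0.0605 m and horizontal distance between inner_lid and tin below 0.006 m and angle between inner_lid's own z axis and vertical below 0.06 rad and z of outer_lid in the frame of tin between 0.124 and 0.234 m and horizontal distance between outer_lid and tin below 0.05 m and angle between outer_lid's own z axis and vertical below 0.2 rad and linear speed of outer_lid below 0.03 m/s and contact force between the fingers and outer_lid above 0.5 N and contact force between each of outer_lid, the fingers and inner_lid below 0.05 N and contact force between outer_lid and tin below 0.05 N and z of tin in the frame of scale between 0.048 and 0.054 m and angle between tin's own z axis and vertical below 0.05 rad and value of joint tare below 0.001 m and contact force between tin and scale above 3 N); the arm keeps its last pose, push and grip.
It fails at once if the lids come apart while the inner lid is not seated on the tin (z of outer_lid in the frame of inner_lid above 0.021 m and (z of inner_lid in the frame of tin above 0.063 m or horizontal distance between inner_lid and tin above 0.008 m)).
It fails at once if the tin is shifted by more than 25 mm or tipped (distance of tin from where it was at the start of the episode above 0.025 m or angle between tin's own z axis and vertical above 0.2 rad).
It fails at once if a bystander is moved by more than 25 mm (distance of any of jar, tub from where it was at the start of the episode above 0.025 m).
It also fails if it takes over 70 s, if anything falls off the work surface, if the arm or the gripper's body presses on something with over 40 N, if the wrist force passes 120 N, or if a joint passes its speed limit or range.

ROBOT

A 6-joint arm with a two-finger parallel gripper is mounted at the origin on the work surface. World frame = base frame: x ahead of the robot, y to its left, z up, the work surface at z = 0. Lengths are in m, angles in rad, forces in N, time in s.
With the tool pointing down it reaches from about 0.35 to 0.925 m from the base axis. Payload 6.4 kg.
Tool frame: the origin (TCP) lies at the very end of the fingers, on their centre line; the grasp point (between the pads) lies 19 mm behind it; z points along the fingers, y is the line along which they close (so a half turn about z gives the same grasp; the last joint's range is limited). The gripper opens to 85 mm and grips with 20 to 120 N. Pads are 22 mm wide; open, the fingers measure 114 mm over their backs; the gripper's body (76 mm by 85 mm) begins 54 mm behind the grasp point. The pads swing forward as they close: fully open they stand 13 mm farther back than shut.
Start: joints at [-1.459, 0.245, 1.558, -0, 1.339, -0.174], TCP at [0.183, -0.624, 0.231] pointing down, gripper open.
Joint ranges: [-3.13, 3.13], [-1.02, 2.26], [0.13, 2.54], [-0.95, 4.09], [0.21, 2.88], [-2.74, 2.74]. Speed limits (rad/s): [2.57, 2.57, 3.14, 3.14, 3.14, 3.14].

INTERFACE

Orientations are given as a unit quaternion [w, x, y, z].
In Python, from plant import r gives the robot as it stands. The module is installed in compiled form; this text tells all that it offers. Calls block until the motion is done:
- r.move_ptp(position, orientation): joint-space move of the TCP to a pose.
- r.line_to(position, ori=None, rate=0.15, until_force=None): straight line of the TCP; ori=None keeps the orientation; rate is the mean speed in m/s. With until_force (N) it stops when the force on the tool has changed by that much, and returns True; else False.
- r.move_joints(angles): joint-space move.
- r.move_gripper(opening, strength=None): opening from 0.0 (shut) to 1.0 (fully open); strength is the grip in N (None keeps the last); returns when the fingers have stopped.
- r.sleep(seconds).
- r.inverse_kinematics(position, orientation): joint angles nearest the present ones, or None.
- r.camera(name): name is "side" or "top" or "wrist"; returns a dict with "pixels" (384x512x3 uint8, blue, green, red), "range_z" (384x512 float32, m along the optical axis (not along the pixel's ray), 0 where there is no reading), "camera_matrix" (3x3 intrinsics, pixels), "rvec" (rotation vector, rad) and "tvec" (3), from world to camera coordinates, as OpenCV has them; the wrist camera has in their place "mount" (4x4, takes a point from camera to tool coordinates, whose origin is the TCP and whose axes are the flange's). Camera axes: x right, y down, z forward; pixel columns grow to the right and rows downward; lengths in m; the calibration is good to about 2 mm. A picture is of the moment at which its call begins: read the wrist's pose just before it.
A pose or a line that the arm cannot do raises r.MotionError and nothing moves.
- r.close_job(): hands the job in; it is judged then, once.
Readings, each from a call of its own:
- r.read_time_s(): time.
- r.read_joint_pos(): joint angles.
- r.read_dq(): joint speeds.
- r.read_joint_efforts(): joint torques, N m.
- r.read_eef_pos(): TCP position.
- r.read_tcp_rot(): TCP orientation.
- r.read_wrist_force(): force on the tool from outside, world axes, zero at the start.
- r.read_torque(): the same for the moment, N m.
- r.read_width(): opening from 0.0 (shut) to 1.0 (fully open).
- r.read_grasp_force(): force on a finger pad.
Only numpy, scipy, OpenCV 4.12 (cv2) and the standard library are available. Lean on these libraries where they do the work, as an engineer would, in place of code of your own. Each camera call takes 0.05 s, during which the arm holds its last target. There are 200 camera calls.

## Working session

There is one attempt and no reset: what is moved stays moved. The work goes in short steps, each a Python script; the robot and the scene stay as the last script left them, time stands still between calls to the robot, and variables do not carry over. Pictures are saved under pics/ and viewed, at most 10 in all, crops included, and the job is handed in when it is done.

```bash
mkdir -p pics; cat > h.py <<'E'
import numpy as np, cv2
from plant import r
def shot(n):
    c=r.camera(n); return c
def cloud(c):
    K=c["camera_matrix"]; z=c["range_z"].astype(float)
    v,u=np.mgrid[:z.shape[0],:z.shape[1]]
    p=np.stack([(u-K[0,2])/K[0,0]*z,(v-K[1,2])/K[1,1]*z,z],-1)
    R=cv2.Rodrigues(np.array(c["rvec"],float))[0]
    w=(p-np.array(c["tvec"]).ravel())@R
    w[z<=0]=np.nan
    return w
E
python3 - <<'E'
from h import *
for n in("top","side"):
    c=shot(n); cv2.imwrite(f"pics/{n}0.png",c["pixels"]); np.save(f"pics/{n}0.npy",cloud(c))
    R=cv2.Rodrigues(np.array(c["rvec"],float))[0]; print(n,-R.T@np.ravel(c["tvec"]),R[2])
print(r.read_time_s(),r.read_eef_pos(),r.read_tcp_rot(),r.read_width())
E
```

```text
top [0.29406931 0.00600323 1.39007376] [ 0.18725687 -0.00421221 -0.98230195]
side [0.41894795 0.91057496 0.89318739] [ 0.08247013 -0.74467961 -0.6623073 ]
0.1 [ 0.18320444 -0.6231252   0.23028009] [-8.70902868e-04  9.89806055e-01  1.42419144e-01  4.59062627e-05] 1.0005121471265381
```

View pics/top0.png

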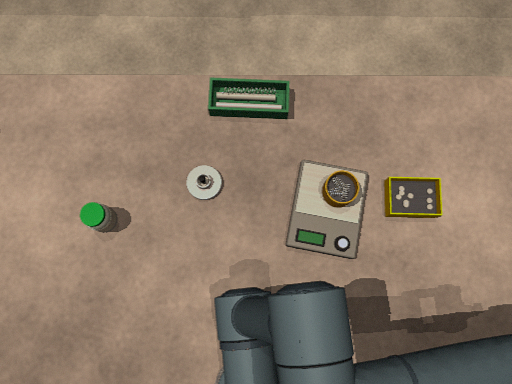

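View pics/side0.png

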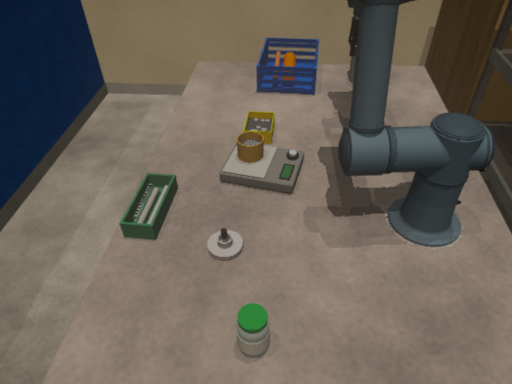

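The top picture shows the lids at (205,182), the tin at (341,188) near the platter's corner, the tare button at (342,243), the jar at (93,214) and the tub at (413,197). The side view agrees with this. Next I measure these from the depth.

```bash
python3 - <<'E'
from h import *
w=np.load("pics/top0.npy"); im=cv2.imread("pics/top0.png")
def reg(u0,u1,v0,v1,zl,zh):
    p=w[v0:v1,u0:u1].reshape(-1,3); return p[(p[:,2]>zl)&(p[:,2]<zh)]
def circ(p,n):
    c,rad=cv2.minEnclosingCircle(p[:,:2].astype(np.float32)); print(n,len(p),"circ",np.round(c,4),round(rad*2,4),"mean",p.mean(0).round(4),"med z",np.median(p[:,2]).round(4))
circ(reg(180,230,160,205,.014,.03),"deck")
circ(reg(180,230,160,205,.033,.048),"collar")
circ(reg(180,230,160,205,.06,.09),"knob")
circ(reg(318,365,165,212,.112,.135),"tin rim")
circ(reg(318,365,165,212,.085,.112),"springs")
circ(reg(330,354,232,254,.062,.075),"button")
circ(reg(330,354,232,254,.053,.0615),"bezel")
p=reg(280,375,150,265,.035,.07); print("scale rect",cv2.minAreaRect(p[:,:2].astype(np.float32)))
p=reg(280,375,150,265,.049,.054); print("platter",cv2.minAreaRect(p[:,:2].astype(np.float32)))
print("table z",np.nanmedian(w[220:260,150:200,2]))
for n,b in dict(jar=(75,125,195,240),tub=(380,450,170,225),green=(200,300,70,125)).items():
    p=reg(*b,.02,.2);print(n,p.min(0).round(3),p.max(0).round(3))
s=np.load("pics/side0.npy")
def regs(u0,u1,v0,v1,zl,zh):
    p=s[v0:v1,u0:u1].reshape(-1,3); return p[(p[:,2]>zl)&(p[:,2]<zh)]
circ(regs(200,250,220,262,.014,.026),"S deck")
circ(regs(200,250,220,262,.06,.09),"S knob")
circ(regs(232,268,128,165,.112,.135),"S tin rim")
circ(regs(284,302,146,162,.062,.075),"S button")
E
```

```text
deck 780 circ [0.5976 0.154 ] 0.1049 mean [0.5958 0.1537 0.0192] med z 0.0191
collar 72 circ [0.5968 0.1537] 0.0443 mean [0.5962 0.1533 0.0403] med z 0.0403
knob 36 circ [0.5965 0.1541] 0.0177 mean [0.596  0.1537 0.0712] med z 0.0713
tin rim 200 circ [ 0.563  -0.2382] 0.0953 mean [ 0.5634 -0.2383  0.1197] med z 0.1201
springs 770 circ [ 0.5619 -0.2373] 0.0935 mean [ 0.5643 -0.2392  0.0947] med z 0.0928
button 77 circ [ 0.4106 -0.2431] 0.0333 mean [ 0.4124 -0.2449  0.0666] med z 0.0665
bezel 97 circ [ 0.4145 -0.2427] 0.0475 mean [ 0.4124 -0.2434  0.0572] med z 0.0571
scale rect ((0.5168948769569397, -0.20938684046268463), (0.20038872957229614, 0.2611021101474762), 79.07901763916016)
platter ((0.5150659680366516, -0.20819750428199768), (0.191911518573761, 0.24927443265914917), 80.44927215576172)
table z 8.016727880944205e-05
jar [0.446 0.406 0.021] [0.52  0.478 0.128]
tub [ 0.494 -0.538  0.02 ] [ 0.609 -0.385  0.063]
green [ 0.8   -0.099  0.02 ] [0.913 0.142 0.069]
S deck 603 circ [0.5998 0.1517] 0.1077 mean [0.598  0.1605 0.019 ] med z 0.0189
S knob 40 circ [0.599  0.1517] 0.0209 mean [0.599  0.1545 0.0697] med z 0.0707
S tin rim 169 circ [ 0.5652 -0.2393] 0.0979 mean [ 0.5652 -0.2388  0.1182] med z 0.1184
S button 32 circ [ 0.4155 -0.245 ] 0.0294 mean [ 0.4155 -0.2441  0.0673] med z 0.0671
```

```bash
cat >> h.py <<'E'
from scipy.spatial.transform import Rotation as Ro
Q=[0,1,0,0]
def wcloud():
    p=np.array(r.read_eef_pos()); q=np.array(r.read_tcp_rot()); c=r.camera("wrist")
    K=c["camera_matrix"]; z=c["range_z"].astype(float); v,u=np.mgrid[:z.shape[0],:z.shape[1]]
    P=np.stack([(u-K[0,2])/K[0,0]*z,(v-K[1,2])/K[1,1]*z,z],-1); M=np.array(c["mount"])
    R=Ro.from_quat(q[[1,2,3,0]]).as_matrix()
    w=(P@M[:3,:3].T+M[:3,3])@R.T+p; w[z<=0]=np.nan
    return w,c
def circ(w,ctr,rad,zl,zh,n):
    p=w.reshape(-1,3); p=p[(p[:,2]>zl)&(p[:,2]<zh)&(np.hypot(p[:,0]-ctr[0],p[:,1]-ctr[1])<rad)]
    if len(p)<10: print(n,"few",len(p)); return
    c,R=cv2.minEnclosingCircle(p[:,:2].astype(np.float32)); 
    print(n,len(p),"circ",np.round(c,4),round(2*R,4),"mean",p.mean(0).round(4),"z",np.median(p[:,2]).round(4))
E
python3 - <<'E'
from h import *
b=[.4135,-.2445]
r.move_gripper(0.0,40)
r.move_ptp(b+[.17],Q); print(r.read_eef_pos(),r.read_joint_pos())
r.line_to(b+[.080],rate=.1)
f0=np.array(r.read_wrist_force())
print(r.line_to(b+[.0585],rate=.015,until_force=9),r.read_eef_pos(),np.array(r.read_wrist_force())-f0)
r.sleep(.15)
print(r.read_eef_pos(),np.array(r.read_wrist_force())-f0)
E
```

```text
[ 0.41361516 -0.24536997  0.17041033] [-7.71669481e-01 -9.38029150e-02  2.03348829e+00 -1.72518342e-04
  1.20105252e+00  7.99984225e-01]
True [ 0.41346124 -0.24446075  0.0610404 ] [-0.42536304  0.8845378   5.50174907]
[ 0.41346314 -0.24448141  0.06105028] [-0.24486341  0.224531    4.63087685]
```

```bash
python3 - <<'E'
from h import *
b=[.4135,-.2445]
r.line_to(b+[.0588],rate=.01,until_force=12); r.sleep(.15)
print(r.read_eef_pos(),r.read_wrist_force())
r.line_to(b+[.17],rate=.08); r.sleep(.2)
w,c=wcloud(); circ(w,b,.016,.062,.08,"button")
r.move_gripper(1.0)
r.move_ptp([.52,-.2385,.30],Q); w,c=wcloud(); cv2.imwrite("pics/w_tin.png",c["pixels"]); circ(w,[.564,-.2385],.056,.115,.13,"tin"); circ(w,[.564,-.2385],.05,.09,.11,"springs")
r.move_ptp([.5535,.153,.30],Q); w,c=wcloud(); cv2.imwrite("pics/w_lid.png",c["pixels"])
L=[.5975,.153]; circ(w,L,.06,.014,.024,"deck"); circ(w,L,.03,.034,.048,"collar"); circ(w,L,.02,.06,.09,"knob")
print(c["mount"],r.read_time_s())
cv2.imwrite("pics/w.png",np.hstack([cv2.resize(cv2.imread(f"pics/w_{k}.png"),(400,300)) for k in("tin","lid")]))
E
```

```text
[ 0.41350433 -0.24449168  0.06103114] [-1.7338258   1.22259416  6.72064497]
button 666 circ [ 0.4129 -0.2449] 0.028 mean [ 0.4139 -0.2448  0.0662] z 0.0663
tin 1012 circ [ 0.5626 -0.2376] 0.0942 mean [ 0.5635 -0.2378  0.12  ] z 0.1203
springs 3508 circ [ 0.5625 -0.2375] 0.0865 mean [ 0.5621 -0.2375  0.0943] z 0.0914
deck 3425 circ [0.5975 0.1546] 0.1044 mean [0.5994 0.1546 0.0183] z 0.0184
collar 274 circ [0.5975 0.1548] 0.044 mean [0.5977 0.1547 0.0403] z 0.0404
knob 151 circ [0.5976 0.1548] 0.018 mean [0.5979 0.1546 0.072 ] z 0.0723
[[ 4.01555047e-04 -9.58366606e-01 -2.85540343e-01  7.21491186e-02]
 [ 9.99999545e-01  1.37703344e-04  9.44120805e-04 -5.82610131e-04]
 [-8.65493991e-04 -2.85540592e-01  9.58366225e-01 -1.42050169e-01]
 [ 0.00000000e+00  0.00000000e+00  0.00000000e+00  1.00000000e+00]] 10.0667
```

View pics/w.png

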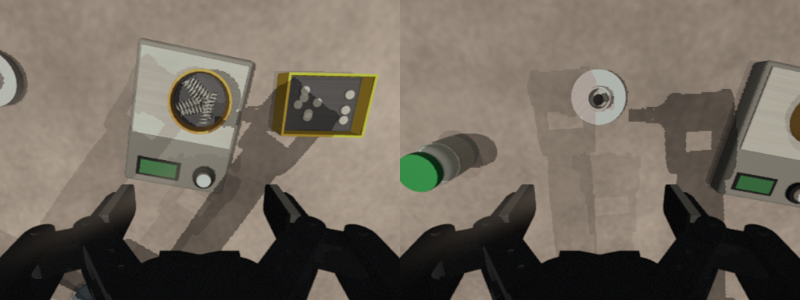

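The tin sits at about (100,100) in the left half of the wrist picture, and the lids with the upright knob at about (199,98) in the right half, both clear all round. The wrist measurements match the given sizes (94, 44 and 18 mm), so I use them.

```bash
python3 - <<'E'
from h import *
L=[.5976,.1547]
r.move_ptp(L+[.14],Q); r.line_to(L+[.046],rate=.08); r.sleep(.2)
f0=np.array(r.read_wrist_force())
r.move_gripper(0.0,60); print(r.read_width(),r.read_grasp_force(),np.array(r.read_wrist_force())-f0)
r.line_to(L+[.066],rate=.03); r.sleep(.3)
print(r.read_eef_pos(),r.read_width(),r.read_grasp_force(),np.array(r.read_wrist_force())-f0)
r.line_to(L+[.256],rate=.12); r.sleep(.3)
w,c=wcloud(); cv2.imwrite("pics/w_held.png",c["pixels"]); 
circ(w,L,.07,.21,.24,"deck"); c=shot("side"); cv2.imwrite("pics/s_held.png",cv2.resize(c["pixels"][60:300,130:330],None,fx=2,fy=2))
s=cloud(c); circ(s,L,.058,.2,.24,"S deck")
for t,d in(("w",w),("s",s)):
    p=d.reshape(-1,3); p=p[(abs(p[:,2]-.228)<.008)&(np.hypot(p[:,0]-L[0],p[:,1]-L[1])<.054)&(np.hypot(p[:,0]-L[0],p[:,1]-L[1])>.027)]
    A=np.c_[p[:,:2]-L,np.ones(len(p))]; print(t,len(p),"plane",np.linalg.lstsq(A,p[:,2],rcond=None)[0])
print(r.read_time_s())
cv2.imwrite("pics/held.png",np.hstack([cv2.resize(cv2.imread(f"pics/{k}.png"),(400,400)) for k in("w_held","s_held")]))
E
```

```text
0.1900515389510087 58.44785749912262 [-1.28107706 -0.03854419 -1.0622553 ]
[0.59749602 0.15468878 0.06580179] 0.1898324699427799 58.507166504859924 [-0.23879988  0.20514215 -3.23351593]
deck 12448 circ [0.5974 0.1555] 0.1045 mean [0.6124 0.1555 0.2283] z 0.2283
S deck 785 circ [0.5996 0.1541] 0.1067 mean [0.5961 0.1678 0.2282] z 0.2288
w 10261 plane [-0.00252664 -0.00586078  0.22829454]
s 593 plane [ 0.00592112 -0.02979059  0.22862039]
16.1833
```

View pics/held.png

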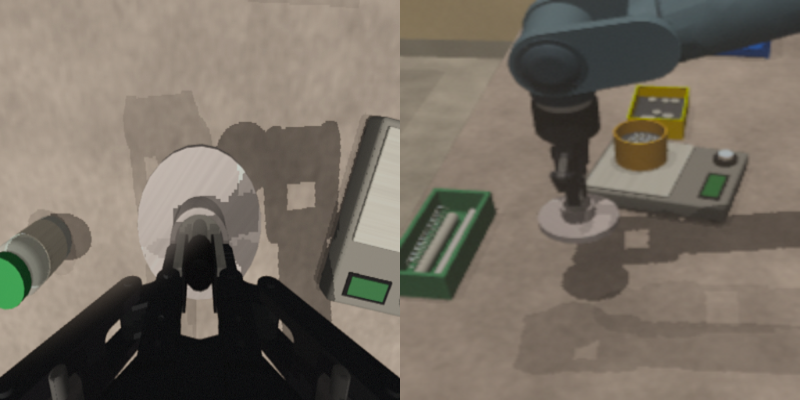

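```bash
python3 - <<'E'
from h import *
T=[.5627,-.2380]
r.line_to(T+[.256],rate=.14); r.line_to(T+[.178],rate=.08); r.sleep(.4)
f0=np.array(r.read_wrist_force()); print(r.read_eef_pos(),r.read_grasp_force())
hit=r.line_to(T+[.1535],rate=.02,until_force=5); r.sleep(.2)
print(hit,r.read_eef_pos(),np.array(r.read_wrist_force())-f0,r.read_width(),r.read_time_s())
c=shot("side"); cv2.imwrite("pics/s_seat.png",cv2.resize(c["pixels"][80:220,190:330],None,fx=4,fy=4))
E
```

```text
[ 0.56276582 -0.23802432  0.17817576] 58.55507433414459
True [ 0.5626612  -0.23816077  0.15490308] [ 0.59215546 -1.42645673  7.90233453] 0.1877476126080272 21.95
```

View pics/s_seat.png

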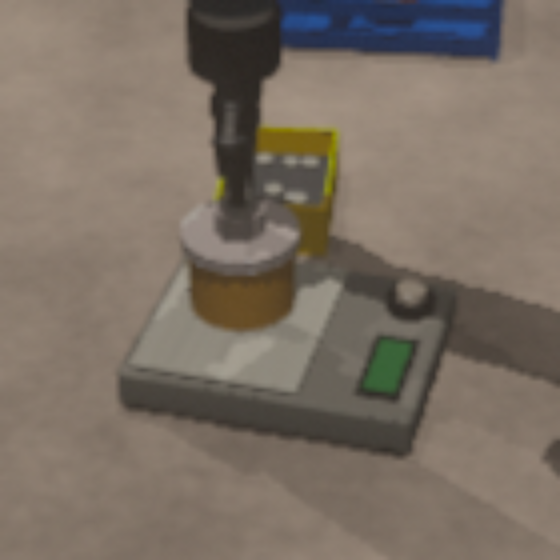

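The picture shows the lids sitting level on the tin at about (240,235), and the stop height of 0.155 m is the seated one. Now I release the knob and check.

```bash
python3 - <<'E'
from h import *
T=[.5627,-.2380]
r.move_gripper(1.0); r.sleep(.3); print(r.read_grasp_force())
r.line_to(T+[.24],rate=.08); r.line_to([.52,-.238,.34],rate=.15); r.sleep(.2)
w,c=wcloud(); cv2.imwrite("pics/w_rel.png",c["pixels"][100:300,100:400])
circ(w,T,.06,.115,.135,"deck"); circ(w,T,.03,.14,.156,"collar"); circ(w,T,.02,.165,.2,"knob")
p=w.reshape(-1,3); d=np.hypot(p[:,0]-T[0],p[:,1]-T[1]); p=p[(abs(p[:,2]-.127)<.006)&(d<.05)&(d>.027)]
print(np.linalg.lstsq(np.c_[p[:,:2]-T,np.ones(len(p))],p[:,2],rcond=None)[0],r.read_time_s())
E
```

```text
0.0
deck 4871 circ [ 0.5624 -0.2372] 0.1043 mean [ 0.5649 -0.2369  0.1273] z 0.1274
collar 416 circ [ 0.5625 -0.2371] 0.0441 mean [ 0.562  -0.2369  0.1489] z 0.1494
knob 228 circ [ 0.5625 -0.2375] 0.0181 mean [ 0.5631 -0.2375  0.1809] z 0.1813
[ 6.54275974e-06 -2.49823767e-04  1.27507696e-01] 25.3333
```

```bash
python3 - <<'E'
from h import *
T=[.5625,-.2373]
r.line_to(T+[.24],rate=.12); r.line_to(T+[.150],rate=.08); 
print(r.line_to(T+[.127],rate=.03,until_force=4)); r.sleep(.3)
f0=np.array(r.read_wrist_force()); print(r.read_eef_pos())
r.move_gripper(0.0,40); r.sleep(.3); print(r.read_width(),r.read_grasp_force(),np.array(r.read_wrist_force())-f0)
r.line_to(T+[.130],rate=.01); r.sleep(.2); print(np.array(r.read_wrist_force())-f0)
r.line_to(T+[.150],rate=.02); r.sleep(.2); print(np.array(r.read_wrist_force())-f0,r.read_width(),r.read_time_s())
c=shot("side"); cv2.imwrite("pics/s_lift.png",cv2.resize(c["pixels"][80:220,190:330],None,fx=4,fy=4))
E
```

```text
False
[ 0.56257316 -0.23734756  0.12717856]
0.5040783767390066 41.0328157665208 [ 0.9329678  -0.29889775  2.65897431]
[ 0.57329455 -0.79044161 -2.28262444]
[ 0.54905347 -0.44561265 -1.36363724] 0.4990080899996673 31.65
```

View pics/s_lift.png

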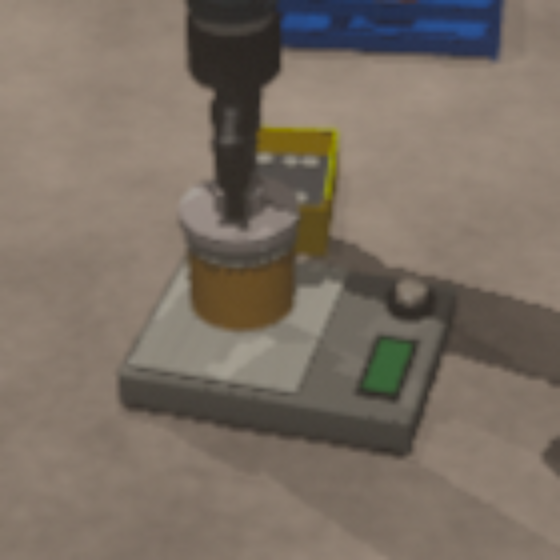

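The outer lid is up at about (240,220), with the inner lid's flange still on the rim at about (240,258). The load of 1.4 N is the outer lid's weight alone, so I lift on.

```bash
python3 - <<'E'
from h import *
T=[.5625,-.2373]
r.line_to(T+[.227],rate=.05); r.sleep(.5)
print(r.read_eef_pos(),r.read_wrist_force(),r.read_grasp_force(),r.read_width(),r.read_time_s())
c=shot("side"); cv2.imwrite("pics/s_end.png",cv2.resize(c["pixels"][60:200,190:330],None,fx=4,fy=4)); s=cloud(c)
circ(s,T,.06,.222,.234,"outer deck"); circ(s,T,.055,.12,.13,"inner flange"); circ(s,[.4135,-.2445],.016,.062,.08,"button")
E
```

```text
[ 0.56247962 -0.23731824  0.22695425] [ 0.3133621   0.54388717 -0.92589543] 40.80128730274737 0.5022310040584155 33.8917
outer deck 323 circ [ 0.5651 -0.2359] 0.1091 mean [ 0.5635 -0.2242  0.2281] z 0.2282
inner flange 352 circ [ 0.5629 -0.2384] 0.1045 mean [ 0.5635 -0.2342  0.1253] z 0.1253
button 35 circ [ 0.4136 -0.2439] 0.0289 mean [ 0.4147 -0.2426  0.0673] z 0.0673
```

View pics/s_end.png

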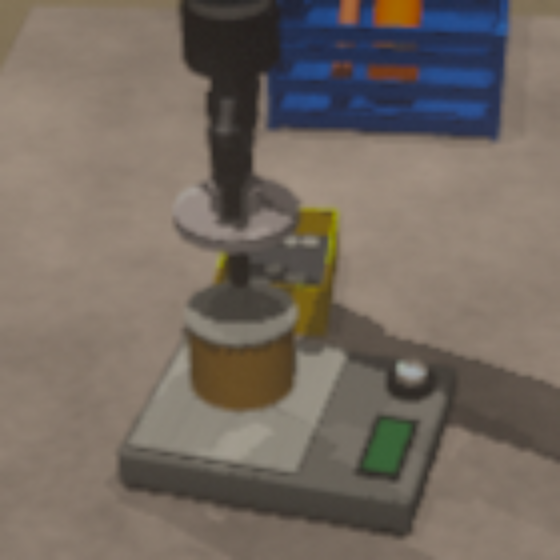

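The outer lid is held level at about (236,212). The inner lid is seated at about (240,315), with its flange top at 0.125 m as expected, and the button is up.

```bash
python3 -c "
from h import *
print(r.close_job())"
```

```text
the job is handed in; nothing more can be done
None
```

The job is handed in, with no verdict returned: I pressed and released the tare button, seated both lids on the tin and let go of the knob, and the arm is holding the outer lid level about 10 cm above its seated height, with the inner lid still seated.

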